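# Slide the specimen carrier home and lock the toggle clamp

## Robot

A 6-joint arm with a two-finger parallel gripper is mounted at the origin on the work surface. World frame = base frame: x ahead of the robot, y to its left, z up, the work surface at z = 0. Lengths are in m, angles in rad, forces in N, time in s.
With the tool pointing down it reaches from about 0.4 to 0.925 m from the base axis. Payload 3.4 kg.
Tool frame: the origin (TCP) lies between the finger pads; the fingertips stand 19 mm ahead of it and the grasp point (between the pads) is the TCP; z points along the fingers, y is the direction in which the jaws open and shut (so a half turn about z gives the same grasp; the last joint's range is limited). The gripper opens to 85 mm and grips with 20 to 120 N. Pads are 22 mm wide; open, the fingers measure 114 mm over their backs; the gripper's body (76 mm by 85 mm) begins 54 mm behind the grasp point. The pads swing forward as they close: fully open they stand 13 mm farther back than shut.
Start: joints at [1.246, 0.307, 1.506, -0, 1.328, -0.073], TCP at [0.143, 0.557, 0.25] pointing down, gripper open.
Joint ranges: [-3.12, 3.12], [-1.05, 2.28], [0.14, 2.33], [-1.42, 4.57], [0.1, 2.73], [-2.68, 2.68]. Speed limits (rad/s): [2.57, 2.57, 3.14, 3.14, 3.14, 3.14].

## Interface

Orientations are given as a rotation vector (axis times angle).
In Python, from cell import telemetry, viewer, arm gives the robot as it stands.
- The arm moves only by the tool send_rows, never from a script. Its argument "moves" is a list of rows, each a list of 2 entries, a list of its own where there are three numbers: the shift along the world's x, y, z in mm, then the turn about the world's z in degrees. A call has 1 to 20 rows; each row is the pose to reach, as a shift and turn from the pose commanded when the call began; what a row does not reach only later rows make up. A row lasts 1/10 s, in which the tool goes at most 50 mm and 8.59 degrees, less where a joint would pass 70% of its speed; a pose out of reach is approached as far as the arm can. A call with a gripper value outside its range is refused whole. "jaw" is the opening in per cent of the stroke, from 0 (shut) to 100 (fully open), set as the call begins (left out, the last holds). The fingers move at their own pace and stop on an object; the grip force is fixed at half the most. Time passes only in rows, so rows that repeat a pose let the fingers close. It gives the time, the measured TCP pose, the force and the opening at its end, in the units of the state.
- telemetry.state(): the state, without advancing time (a new reading comes with each control period).
- viewer.get_image(name): name is "scene" or "top" or "wrist"; returns the picture (400x640x3 uint8, red, green, blue); there is no depth.
- viewer.camera_info(name): a dict with "intrinsics" (3x3 intrinsics, pixels), "R" (3x3) and "t" (3): a world point X has camera coordinates R X + t; the wrist camera has in their place "mount" (4x4, takes a point from camera to tool coordinates, whose origin is the TCP and whose axes are the flange's). Camera axes: x right, y down, z forward; pixel columns grow to the right and rows downward; lengths in m; the calibration is good to about 2 mm. A picture is of the moment at which its call begins: read the wrist's pose just before it. camera_info takes no time and is no camera call.
- arm.finish_job(): hands the job in, once; it reports no verdict.
The state is a dict: "time_s": time; "q": joint angles; "dq": joint speeds; "tau": joint torques, N m; "tcp_pos": TCP position; "tcp_rot": TCP orientation; "wrist_force": force on the tool from outside, world axes, zero at the start; "ft_torque": the same for the moment, N m; "width": finger opening in m.
Only numpy, scipy, OpenCV 4.12 (cv2) and the standard library are available. Lean on these libraries where they do the work, as an engineer would, in place of code of your own. Each camera call takes 0.05 s, during which the arm holds its last target. There are 200 camera calls.

## Task

On the abrasion tester, push the specimen carrier along its channel with your fingertips until it is fully home against the end stop. Then push the upright clamp handle over and down, past its dead point, until it snaps down into lock and holds the carrier. Only push: do not pinch, lift or carry anything, and leave the weight, the bottle and the cone where they stand.

Things in the scene. Friction and masses are not known exactly. Their poses are not given: they have to be found in the camera images.
- fixture: Specimen station bolted to the bench. Origin on the bench, under the carrier's middle when it is home; z up, x along the channel to the end stop (push +x), y to the clamp's side. In mm: cream slab x -155 to 90, y -75 to 135, 12 thick; rails x -55 to 55, inner faces y -32 and 32, tops z 21; end stop face x 55, top z 34; control box x 90 to 160, y -120 to 120, 55 high.
- handle_pivot (a point): Axis of the clamp handle, fixed, at x 15, y 110, z 73 mm of the fixture; the axis runs along the fixture's x, axes as the fixture's. Steel cheek plates stand round it: 30 mm along x, y 50 to 122 mm, up to z 84 mm.
- hold_foot_tip (a point): Face of the clamp's rubber foot (22 mm across) on a sprung spindle at the end of the hold-down arm. The arm turns about x 15, y 60, z 50 mm of the fixture, linked to the handle. Open, it slants up to z 115 mm, the foot over the channel about 75 mm up; it comes down on the carrier as the handle goes over.
- carrier_tab (a point): Middle of the rear (-x) face of the carrier's push tab, 36 mm above the bench; push here. The carrier: loose aluminium plate 110 x 60 x 10 mm, 0.2 to 0.45 kg, lying on the slab between the rails with 2 mm play. Tab at its rear end: 44 mm wide, 8 mm thick, top 48 mm above the bench. x points to the stop, z up. Starts 20 to 50 mm short; fully home at x = -55 mm in the fixture frame.
- clamp_handle (a joint): Handle angle, rad. 0 = open, leaning 105 deg up from the fixture's +y; grows as the handle swings over to +y and down: elevation above +y = 1.833 - value. Friction holds it before 0.9; then the sprung foot presses the carrier and it resists, up to 5 N pushed at handle_grip. Dead point 1.35; beyond it snaps by itself to the lock stop at 1.69 (8 deg above level). Starts 0 to 0.15.
- handle_grip (a point): Point on the axis of the handle's grey grip, 115 mm from the handle pivot, 26 mm short of the rounded end. The grip is a round bar 20 mm in diameter, 56 to 141 mm from the pivot. Its y axis runs along the handle away from the pivot, its x axis is the fixture's x.
- weight: Bystander: steel calibration weight with a knob, 44 mm diameter, 66 mm high; origin under its middle.
- bottle: Bystander: white plastic bottle, 48 mm diameter, 100 mm high; origin under its middle.
- cone: Bystander: empty cardboard winding cone, 56 mm diameter at its foot, 107 mm high; origin under its middle.

How it is judged:
By the outcome, as a careful person would: the job done as asked, in the order asked, and still so for the second after the job is handed in, with the robot touching nothing.
It also fails if it takes over 48 s, if anything falls off the work surface, if the arm or the gripper's body presses on something with over 40 N, if the wrist force passes 120 N, or if a joint passes its speed limit or range.

## Working session

There is one attempt and no reset: what is moved stays moved. The work goes in short steps, Python scripts to look and compute and a tool call to move; the robot and the scene stay as the last step left them, time stands still between calls to the robot, and variables do not carry over. Pictures are saved under pics/ and viewed, about 8 in all and at most 12, crops included, and the job is handed in when it is done.

Besides the shell and the picture viewer there is one more tool, called after ">>>" as name([rows], argument=value, ...), one row to a line, values as JSON. send_rows: Moves the arm, as the interface text tells. Its arguments: {"type":"object","properties":{"moves":{"type":"array"},"jaw":{"type":"number"}},"required":["moves"]}

```bash
mkdir -p pics; cat > h.py <<'E'
import numpy as np, cv2
from cell import telemetry, viewer, arm
from scipy.spatial.transform import Rotation as R
def snap(n,f):
    im=viewer.get_image(n); cv2.imwrite('pics/'+f,im[:,:,::-1]); return im
def cam(n):
    c=viewer.camera_info(n); return np.array(c['intrinsics']),np.array(c['R']),np.array(c['t'])
def proj(n,X):
    K,Rm,t=cam(n); p=(Rm@np.atleast_2d(X).T).T+t; p=p@K.T; return p[:,:2]/p[:,2:]
def ray(n,uv):
    K,Rm,t=cam(n); d=Rm.T@np.linalg.inv(K)@np.array([*uv,1.]); return -Rm.T@t,d
def onz(n,uv,z):
    o,d=ray(n,uv); return o+d*(z-o[2])/d[2]
E
python3 - <<'E'
from h import *
snap('scene','s1.png');snap('top','t1.png')
for n in('scene','top'):print(n,[a.round(3).tolist() for a in cam(n)], ray(n,(320,200))[0])
print(telemetry.state())
E
```

```text
scene [[[496.979, 0.0, 313.25], [0.0, 496.979, 190.375], [0.0, 0.0, 1.0]], [[-0.276, 0.961, -0.01], [0.798, 0.223, -0.56], [-0.536, -0.163, -0.829]], [0.258, -0.349, 1.52]] [1.16425074 0.07698192 1.06697833]
top [[[419.171, 0.0, 327.109], [0.0, 419.171, 200.23], [0.0, 0.0, 1.0]], [[0.016, -1.0, 0.002], [-0.991, -0.017, -0.131], [0.131, 0.001, -0.991]], [-0.107, 0.571, 1.017]] [ 0.434599   -0.09796973  1.08273733]
{'time_s': 0.1, 'q': array([ 1.24645949e+00,  3.07487610e-01,  1.50756309e+00, -2.91491916e-05,
        1.32839591e+00, -7.34941045e-02]), 'dq': array([ 0.00084881, -0.00108936, -0.00228474,  0.00089845, -0.00179356,
        0.00078491]), 'tau': array([-6.03915250e-04, -4.58521378e+01, -2.52604580e+01, -2.52208192e-04,
        5.73334750e-03, -7.26084835e-06]), 'tcp_pos': array([0.14256446, 0.55642451, 0.24947151]), 'tcp_rot': array([-3.92937155e-01, -3.11657971e+00,  2.86323223e-03]), 'wrist_force': array([-0.31229963, -0.08302899, -0.58415906]), 'ft_torque': array([ 0.04819704, -0.03128807,  0.05801284]), 'width': 0.0851537112416579}
```

View pics/s1.png

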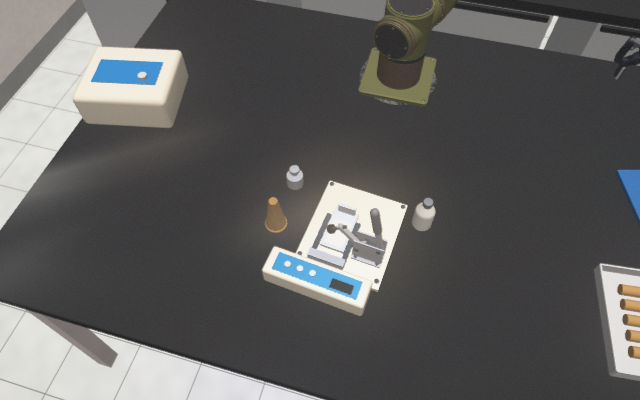

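View pics/t1.png

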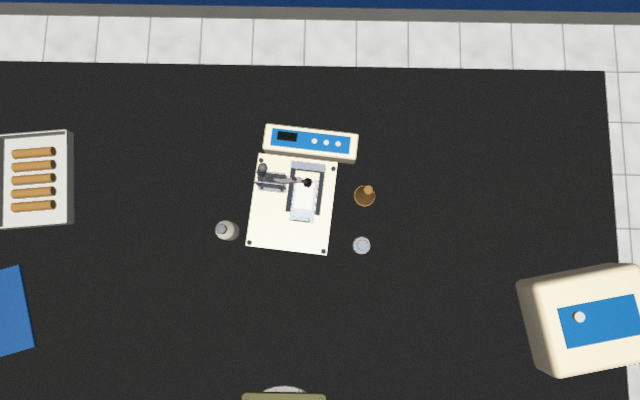

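The scene view shows the fixture ahead of the robot: slab at about (355,232), handle grip at (376,215). In the top view the slab corners are about (246,247), (327,255), (338,162) and (258,153). The weight is at (361,245), the cone at (365,195) and the bottle at (227,230). Next I'll view enlarged crops of both.

```bash
python3 - <<'E'
from h import *
a=cv2.imread('pics/t1.png')[115:265,205:385]; b=cv2.imread('pics/s1.png')[165:315,255:445]
A=cv2.resize(a,None,fx=4,fy=4,interpolation=cv2.INTER_CUBIC);cv2.imwrite('pics/t2.png',A)
B=cv2.resize(b,None,fx=4,fy=4,interpolation=cv2.INTER_CUBIC);cv2.imwrite('pics/s2.png',B)
E
```

```text
(no output)
```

View pics/t2.png

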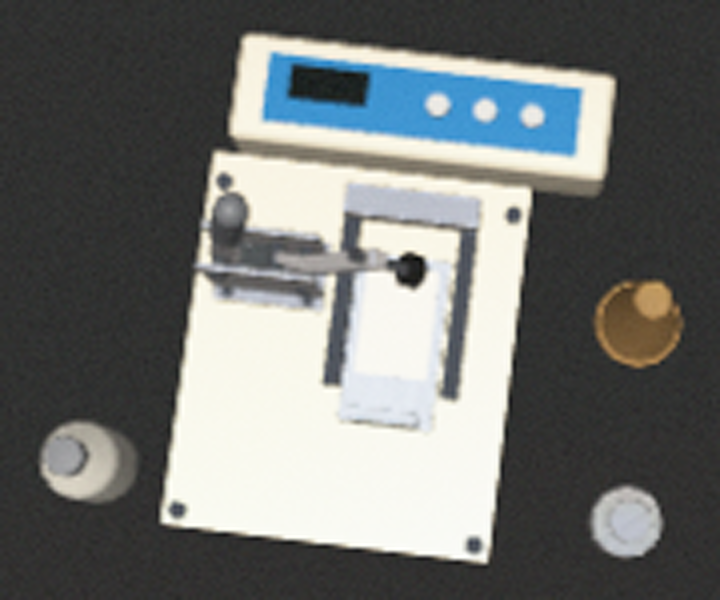

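View pics/s2.png

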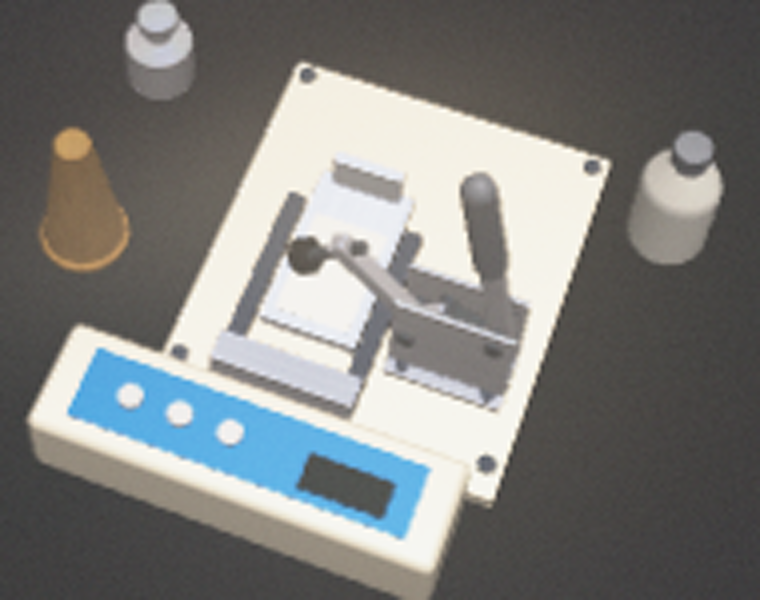

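Top crop: slab corners are at (161,523), (490,563), (214,150) and (532,188), the tab rear at about (338,422)–(431,430), and the handle end at (231,208). Scene crop: slab corners are at (300,63), (611,157) and (490,505), the tab's rear top edge at (336,153)–(408,177), and the handle end at (480,187). I'll fit the poses from these.

```bash
cat >> h.py <<'E'
T=lambda u,v:(u/4+205,v/4+115)
S=lambda u,v:(u/4+255,v/4+165)
def F(p,P): # fixture mm -> world m
    c,s=np.cos(p[2]),np.sin(p[2]); P=np.atleast_2d(P)/1000.
    return np.c_[p[0]+c*P[:,0]-s*P[:,1],p[1]+s*P[:,0]+c*P[:,1],P[:,2]]
E
python3 - <<'E'
from h import *
from scipy.optimize import least_squares
ct=[(-155,135,12),(-155,-75,12),(90,135,12),(90,-75,12)];ut=[T(161,521),T(489,561),T(214,150),T(532,189)]
cs=[(-155,-75,12),(-155,135,12),(90,135,12)];us=[S(299,64),S(610,159),S(490,502)]
f=lambda p:np.r_[proj('top',F(p,ct))-ut,proj('scene',F(p,cs))-us].ravel()
r=least_squares(f,[.6,0,0]);p=r.x;print(p,r.fun.round(1))
def inv(X):
    c,s=np.cos(p[2]),np.sin(p[2]);d=X[:2]-p[:2];return np.array([c*d[0]+s*d[1],-s*d[0]+c*d[1],X[2]])*1000
for n,uv in(('top',T(341,418)),('top',T(430,428)),('top',T(341,378)),('scene',S(336,153)),('scene',S(408,177))):print(n,inv(onz(n,uv,.048)).round(1))
# handle angle from two views of rounded end
def g(a,L=131):
    e=1.833-a;return F(p,(15,110+L*np.cos(e),73+L*np.sin(e)))
for n,uv in(('top',T(231,208)),('scene',S(480,187))):
    for a in(0,.05,.1,.15):print(n,a,(proj(n,g(a))[0]-uv).round(1))
for nm,uv,h in(('weight',T(627,522),.05),('bottle',T(66,455),.1),('cone',T(653,300),.107)):
    X=onz('top',uv,h);print(nm,X.round(3),inv(X).round(0))
K,Rm,t=cam('top')
print(viewer.camera_info('wrist'))
print('stop/corner tab world', F(p,[(-55,0,36),(-105,0,36),(15,110,73)]).round(4))
E
```

```text
[ 0.5982908  -0.04063479 -0.10483667] [-0.5 -0.5 -0.4 -0.4 -0.  -1.2  0.2 -1.4 -0.2 -2.1  0.2 -0.7  0.1 -1.2]
top [-79.9  25.4  48. ]
top [-79.4 -30.   48. ]
top [-55.2  28.7  48. ]
scene [-71.8 -19.1  48. ]
scene [-71.7  27.1  48. ]
top 0 [ 3.9 -0.1]
top 0.05 [ 0.9 -0.6]
top 0.1 [-2.2 -1.1]
top 0.15 [-5.2 -1.6]
scene 0 [-4.7 -0.7]
scene 0.05 [-1.7 -0.1]
scene 0.1 [1.4 0.6]
scene 0.15 [4.5 1.4]
weight [ 0.46  -0.184  0.05 ] [-122. -157.   50.]
bottle [0.493 0.149 0.1  ] [-125.  177.  100.]
cone [ 0.589 -0.194  0.107] [   7. -153.  107.]
{'intrinsics': array([[339.88388732,   0.        , 321.68370089],
       [  0.        , 339.88388732, 193.0160242 ],
       [  0.        ,   0.        ,   1.        ]]), 'mount': array([[ 1.18888509e-04, -9.47889783e-01, -3.18598408e-01,
         8.22549904e-02],
       [ 9.99999899e-01,  2.50430676e-04, -3.71917057e-04,
        -3.31489691e-04],
       [ 4.32323193e-04, -3.18598332e-01,  9.47889717e-01,
        -1.24151621e-01],
       [ 0.00000000e+00,  0.00000000e+00,  0.00000000e+00,
         1.00000000e+00]])}
stop/corner tab world [[ 0.5436 -0.0349  0.036 ]
 [ 0.4939 -0.0296  0.036 ]
 [ 0.6247  0.0672  0.073 ]]
```

>>> send_rows([
  [[217,-207,0],8.4],
  [[217,-207,0],8.4],
  [[217,-207,0],8.4],
  [[217,-207,0],8.4],
  [[217,-207,0],8.4],
  [[217,-207,0],8.4],
  [[217,-207,0],8.4],
  [[317,-587,0],8.4],
  [[317,-587,0],8.4],
  [[317,-587,0],8.4],
  [[317,-587,0],8.4],
  [[317,-587,0],8.4],
  [[317,-587,0],8.4],
  [[317,-587,0],8.4],
  [[317,-587,0],8.4],
  [[317,-587,0],8.4],
  [[317,-587,0],8.4],
  [[317,-587,0],8.4],
], jaw=0)

```text
time_s: 1.9
tcp_pos: [0.4591, -0.0287, 0.2499]
tcp_rot: [-0.162, -3.136, -0.001]
wrist_force: [1.2, -0.5, -0.5]
width: 0.0
```

```bash
cat >> h.py <<'E'
def wcam(st):
    c=viewer.camera_info('wrist'); A=np.eye(4); A[:3,:3]=R.from_rotvec(st['tcp_rot']).as_matrix(); A[:3,3]=st['tcp_pos']
    M=A@np.array(c['mount']); return np.array(c['intrinsics']),M
def wonz(K,M,uv,z):
    d=M[:3,:3]@np.linalg.inv(K)@np.array([*uv,1.]); return M[:3,3]+d*(z-M[2,3])/d[2]
E
python3 - <<'E'
from h import *
st=telemetry.state();print(st['tcp_pos'],st['tcp_rot'],st['time_s'],st['q'],st['width'])
snap('wrist','w1.png')
import pickle;pickle.dump((st['tcp_pos'],st['tcp_rot']),open('w1.pkl','wb'))
E
```

```text
[ 0.45906613 -0.02873147  0.24994506] [-1.62316418e-01 -3.13608782e+00 -1.47971491e-03] 1.9 [-1.54997916e-01  1.46167307e-01  1.73072451e+00  8.41413842e-04
  1.26609788e+00 -1.62262429e+00] 2.346146366233938e-05
```

View pics/w1.png

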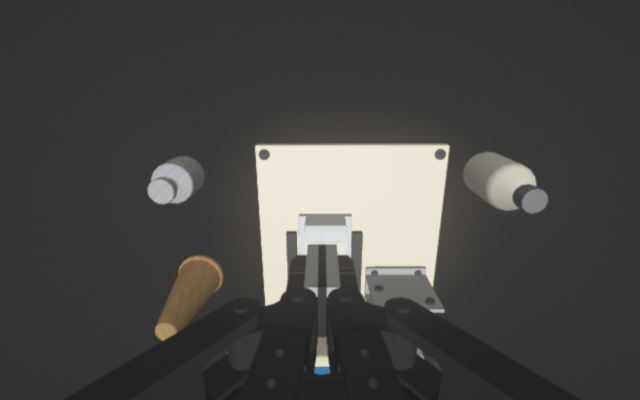

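Wrist view: up in the image is toward the robot. The slab's near corners are at (256,145) and (448,145). The tab's rear face starts at v≈214, its top edge is at about v 225, u 300–352, and the rails run to u 288 and 362. The tool lines up with the channel.

```bash
python3 - <<'E'
from h import *
import pickle
a,b=pickle.load(open('w1.pkl','rb'));K,M=wcam(dict(tcp_pos=a,tcp_rot=b))
p=np.array([0.5983,-.0406,-.1048])
def inv(X):
    c,s=np.cos(p[2]),np.sin(p[2]);d=X[:2]-p[:2];return np.array([c*d[0]+s*d[1],-s*d[0]+c*d[1]])*1000
for nm,uv,z in(('cornR',(256,145),.012),('cornL',(448,145),.012),('platerear',(325,214),.022),('tabtopR',(302,225),.048),('tabtopL',(350,225),.048),('railR',(288,232),.021),('railL',(362,232),.021),('cheekL',(424,267),.012)):
    X=wonz(K,M,uv,z);print(nm,X.round(4),inv(X).round(1))
im=cv2.imread('pics/w1.png');print(im[205:260:1,308].mean(1).round().astype(int).tolist())
cv2.imwrite('pics/w2.png',cv2.resize(im[195:320,245:460],None,fx=3.7,fy=3.7,interpolation=cv2.INTER_CUBIC))
E
```

```text
cornR [ 0.4366 -0.0975  0.012 ] [-154.9  -73.5]
cornL [0.4578 0.1075 0.012 ] [-155.2  132.6]
platerear [ 0.5195 -0.0315  0.022 ] [-79.3   0.8]
tabtopR [ 0.5188 -0.0558  0.048 ] [-77.4 -23.5]
tabtopL [ 0.524 -0.006  0.048] [-77.5  26.7]
railR [ 0.5375 -0.0757  0.021 ] [-56.8 -41.2]
railL [0.5462 0.0082 0.021 ] [-56.9  43.1]
cheekL [0.6047 0.0806 0.012 ] [ -6.3 121.2]
[229, 228, 228, 228, 228, 228, 228, 226, 198, 144, 137, 136, 134, 134, 134, 133, 133, 135, 135, 139, 170, 206, 219, 220, 221, 220, 220, 222, 224, 223, 224, 223, 223, 223, 223, 222, 223, 225, 219, 176, 128, 125, 127, 123, 119, 117, 117, 117, 115, 115, 113, 112, 112, 113, 112]
```

Three views agree: the tab rear is about 23 mm short of home. I'll go down behind it.

>>> send_rows([
  [[25,0,-50],0],
  [[25,0,-100],0],
  [[25,0,-140],0],
  [[25,0,-175],0],
  [[25,0,-195],0],
  [[25,0,-203],0],
  [[25,0,-203],0],
  [[35,-1,-203],0],
  [[43,-2,-203],0],
  [[48,-2.5,-203],0],
  [[51,-3,-203],0],
  [[54,-3,-203],0],
  [[57,-3.5,-203],0],
  [[60,-3.5,-203],0],
  [[60,-3.5,-203],0],
])

```text
time_s: 3.45
tcp_pos: [0.5204, -0.0336, 0.0473]
tcp_rot: [0.164, 3.136, -0.0]
wrist_force: [-0.9, -0.7, 0.5]
width: -0.0001
```

>>> send_rows([
  [[2,-0.2,0],0],
  [[4,-0.4,0],0],
  [[6,-0.6,0],0],
  [[7.5,-0.8,0],0],
  [[7.5,-0.8,0],0],
])

```text
time_s: 3.95
tcp_pos: [0.528, -0.0344, 0.0473]
tcp_rot: [0.164, 3.136, -0.0]
wrist_force: [-0.5, 0.6, -0.5]
width: 0.0002
```

>>> send_rows([
  [[1,-0.1,0],0],
  [[2,-0.2,0],0],
  [[3,-0.3,0],0],
  [[3,-0.3,0],0],
])

```text
time_s: 4.35
tcp_pos: [0.5306, -0.0346, 0.0473]
tcp_rot: [0.164, 3.137, -0.0]
wrist_force: [-0.4, 0.3, -0.3]
width: 0.0001
```

>>> send_rows([
  [[1,-0.1,0],0],
  [[2,-0.2,0],0],
  [[2,-0.2,0],0],
])

```text
time_s: 4.65
tcp_pos: [0.5325, -0.0348, 0.0473]
tcp_rot: [0.164, 3.137, -0.0]
wrist_force: [-1.2, 0.3, 0.4]
width: 0.0001
```

>>> send_rows([
  [[1,-0.1,0],0],
  [[2,-0.2,0],0],
  [[2,-0.2,0],0],
])

```text
time_s: 4.95
tcp_pos: [0.5326, -0.0348, 0.0471]
tcp_rot: [-0.163, -3.134, -0.0]
wrist_force: [-4.3, 0.7, 3.1]
width: -0.0001
```

>>> send_rows([
  [[1,-0.1,0],0],
  [[2,-0.2,0],0],
  [[2,-0.2,0],0],
])

```text
time_s: 5.25
tcp_pos: [0.5327, -0.0348, 0.0469]
tcp_rot: [-0.163, -3.131, -0.001]
wrist_force: [-7.2, -0.0, 5.6]
width: -0.0001
```

The force rose at TCP fixture x ≈ -66, which is the predicted home position. I'll retreat, rise and check.

>>> send_rows([
  [[-10,1,0],0],
  [[-25,2.5,0],0],
  [[-36,3.5,0],0],
  [[-36,3.5,30],0],
  [[-36,3.5,80],0],
  [[-36,3.5,130],0],
  [[-36,3.5,180],0],
  [[-36,3.5,230],0],
  [[-36,3.5,253],0],
  [[-36,3.5,253],0],
])

```text
time_s: 6.25
tcp_pos: [0.5032, -0.0321, 0.3052]
tcp_rot: [0.163, 3.126, -0.002]
wrist_force: [-0.4, 0.1, -0.5]
width: -0.0
```

```bash
python3 - <<'E'
from h import *
st=telemetry.state();print(st['tcp_pos'],st['time_s'],st['wrist_force'])
w=viewer.get_image('wrist')[:,:,::-1];s=viewer.get_image('scene')[:,:,::-1]
cv2.imwrite('pics/w3f.png',w)
A=cv2.resize(w[130:400,200:500],(400,360));B=cv2.resize(s[200:290,300:400],(400,360),interpolation=cv2.INTER_CUBIC)
cv2.imwrite('pics/c3.png',np.hstack([A,B]))
E
```

```text
[ 0.50316054 -0.0320834   0.30524335] 6.25 [-0.38372917  0.10345673 -0.49784549]
```

View pics/c3.png

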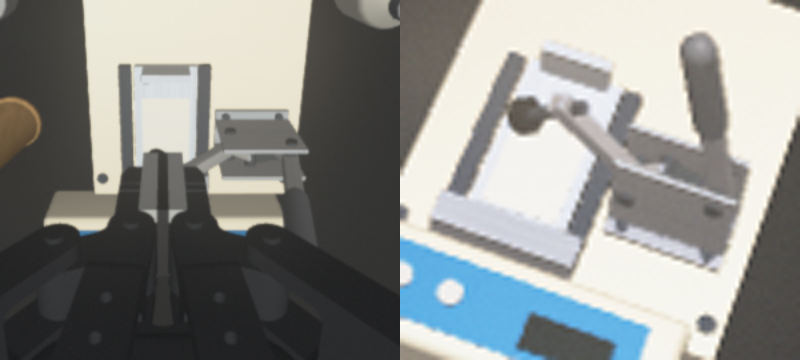

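The wrist and scene crops show the carrier's front edge against the end stop and its tab flush with the rail ends, so it is home. The handle is still upright and the foot is over the carrier. Next I'll go to the -y side of the handle.

>>> send_rows([
  [[40,8,0],0],
  [[80,16,0],0],
  [[117,25,0],0],
  [[117,25,0],0],
  [[117,25,-40],0],
  [[117,25,-80],0],
  [[117,25,-95],0],
  [[117,25,-95],0],
  [[117,25,-95],0],
])

```text
time_s: 7.25
tcp_pos: [0.6163, -0.0068, 0.2042]
tcp_rot: [-0.164, -3.135, -0.0]
wrist_force: [0.0, 0.7, 0.7]
width: 0.0001
```

```bash
python3 - <<'E'
from h import *
p=np.array([0.5983,-.0406,-.1048])
st=telemetry.state();print(st['tcp_pos'],st['wrist_force'].round(1))
for a in np.arange(.1,1.66,.1):
    e=1.833-a; L=122 if a<.3 else 112
    c=np.array([110+L*np.cos(e)-10*np.sin(e),73+L*np.sin(e)+10*np.cos(e)])
    W=F(p,(15,c[0]-14.5,c[1]+19))[0]
    print(a.round(2),c.round(0),((W-st['tcp_pos'])*1000).round(0))
snap('wrist','w4.png')
E
```

```text
[ 0.61630006 -0.00676452  0.20417258] [0.  0.7 0.7]
0.1 [ 80. 192.] [ 4. 30.  7.]
0.2 [ 92. 194.] [ 5. 42.  9.]
0.3 [104. 185.] [ 6. 54.  0.]
0.4 [115. 185.] [ 7. 65.  0.]
0.5 [127. 184.] [ 9. 76. -1.]
0.6 [138. 182.] [10. 87. -3.]
0.7 [148. 179.] [11. 98. -6.]
0.8 [159. 174.] [ 12. 108. -11.]
0.9 [169. 169.] [ 13. 118. -16.]
1.0 [178. 163.] [ 14. 127. -23.]
1.1 [187. 155.] [ 15. 136. -30.]
1.2 [194. 147.] [ 16. 143. -38.]
1.3 [201. 139.] [ 16. 150. -47.]
1.4 [207. 129.] [ 17. 157. -56.]
1.5 [213. 119.] [ 18. 162. -66.]
1.6 [217. 109.] [ 18. 166. -77.]
```

View pics/w4.png

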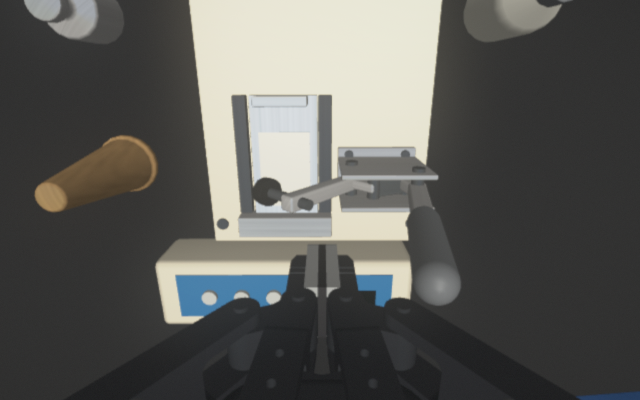

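Wrist view: the carrier is seated against the stop, the handle end is at (436,281), and the shut fingertips at (322,250) stand beside it on its -y side. Pushing now.

>>> send_rows([
  [[2,12,0],0],
  [[3,22,0],0],
  [[4,30,0],0],
  [[5,38,0],0],
  [[5,46,0],0],
  [[6,54,0],0],
  [[7,62,0],0],
  [[8,70,0],0],
  [[9,78,-1],0],
  [[10,86,-3],0],
  [[11,94,-5],0],
  [[12,102,-8],0],
  [[12,108,-11],0],
  [[12,108,-11],0],
])

```text
time_s: 8.7
tcp_pos: [0.6289, 0.1023, 0.1935]
tcp_rot: [-0.162, -3.136, -0.0]
wrist_force: [-0.3, -1.0, 0.3]
width: -0.0001
```

```bash
python3 - <<'E'
from h import *
s=viewer.get_image('scene')[:,:,::-1];w=viewer.get_image('wrist')[:,:,::-1]
B=cv2.resize(s[130:290,260:460],(500,400),interpolation=cv2.INTER_CUBIC)
cv2.imwrite('pics/c5.png',np.hstack([cv2.resize(w[100:,:][:,200:500],(300,300)).copy(),cv2.resize(B,(375,300))]))
E
```

```text
(no output)
```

View pics/c5.png

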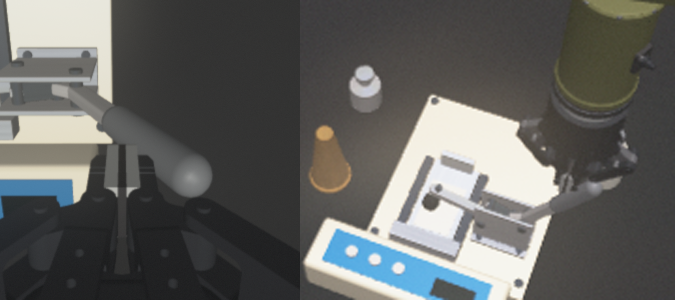

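The handle has swung over with the fingertips behind it, and the foot is coming down on the carrier. Continuing along the arc.

>>> send_rows([
  [[1,5,-2],0],
  [[1,10,-5],0],
  [[2,15,-9],0],
  [[2,19,-12],0],
  [[3,24,-16],0],
  [[3,28,-20],0],
  [[3,32,-24],0],
  [[4,35,-28],0],
  [[4,38,-32],0],
  [[4,41,-36],0],
  [[4,44,-40],0],
  [[5,47,-45],0],
  [[5,49,-50],0],
  [[5,51,-54],0],
  [[5,51,-54],0],
])

```text
time_s: 10.3
tcp_pos: [0.6332, 0.1524, 0.1388]
tcp_rot: [-0.163, -3.135, 0.001]
wrist_force: [-0.5, -0.0, -0.4]
width: -0.0001
```

No force remains, so it has probably snapped. I'll rise clear and look.

>>> send_rows([
  [[0,0,40],0],
  [[0,0,90],0],
  [[0,0,140],0],
  [[-50,0,150],0],
  [[-100,0,150],0],
  [[-150,0,150],0],
  [[-150,0,150],0],
  [[-150,0,150],0],
])

```text
time_s: 11.1
tcp_pos: [0.4828, 0.1522, 0.2908]
tcp_rot: [0.163, 3.137, 0.0]
wrist_force: [0.4, -0.1, 0.1]
width: 0.0
```

```bash
python3 - <<'E'
from h import *
p=np.array([0.5983,-.0406,-.1048])
print(telemetry.state()['time_s'])
w=viewer.get_image('top')[:,:,::-1];s=viewer.get_image('scene')[:,:,::-1]
B=cv2.resize(s[165:315,255:445],(760,600),interpolation=cv2.INTER_CUBIC)
for a,col in((1.35,(0,0,255)),(1.69,(0,200,0))):
    e=1.833-a;q=(proj('scene',F(p,[(15,110+L*np.cos(e),73+L*np.sin(e)) for L in(115,136)]))-[255,165])*4;print(a,q.round())
    for x in q: cv2.circle(B,tuple(int(v) for v in x),4,col,-1)
cv2.imwrite('pics/c6.png',B)
E
```

```text
11.1
1.35 [[695. 338.]
 [733. 341.]]
1.69 [[704. 377.]
 [743. 388.]]
```

View pics/c6.png

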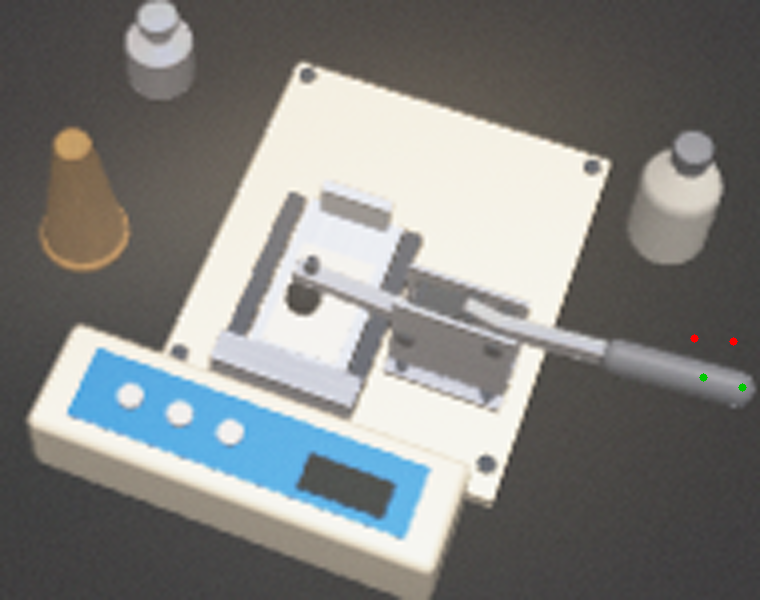

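The handle lies on the green marks for 1.69, the lock angle, and well clear of the red ones for the 1.35 dead point. The foot is down on the carrier, which is still against the stop, and the bystanders haven't moved. Handing in.

```bash
python3 -c "
from h import *
print(arm.finish_job())"
```

```text
the job is handed in; nothing more can be done
None
```

The carrier is home against the end stop and the clamp handle is snapped down into lock. I handed the job in at about 11 s of the 48 s allowed.

- **Carrier:** I pushed it about 23 mm with the shut fingertips. The arm stopped moving forward at the predicted home position and the push force rose to about 7 N. Pictures showed the front edge on the stop and the tab flush with the rail ends.
- **Clamp handle:** I pushed it over and down along its arc with the fingertips. The last picture shows it on the predicted lock angle of 1.69 rad, clearly past the 1.35 rad dead point, with the foot pressing on the carrier.
- **Surroundings:** The weight, bottle and cone look unmoved in that picture. The arm was withdrawn and touching nothing, with wrist force around 0.

No check failed. The camera views first put the tab's rear face 3 to 8 mm apart along the channel. The close wrist view and the stop contact settled it.

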